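Let a spring balancer's drum run back

ROBOT

A 6-joint arm with a two-finger parallel gripper is mounted at the origin on the work surface. World frame = base frame: x ahead of the robot, y to its left, z up, the work surface at z = 0. Lengths are in m, angles in rad, forces in N, time in s.
With the tool pointing down it reaches from about 0.375 to 0.9 m from the base axis. Payload 3.1 kg.
Tool frame: the origin (TCP) lies on the centre line of the jaws, within the pads' length; the fingertips stand 19 mm ahead of it and the grasp point (between the pads) is the TCP; z points along the fingers, y is the direction in which the jaws open and shut (so a half turn about z gives the same grasp; the last joint's range is limited). The gripper opens to 85 mm and grips with 20 to 120 N. Pads are 22 mm wide; open, the fingers measure 114 mm over their backs; the gripper's body (76 mm by 85 mm) begins 54 mm behind the grasp point. The pads swing forward as they close: fully open they stand 13 mm farther back than shut.
Start: joints at [-1.292, 0.527, 1.433, -0, 1.181, -0.178], TCP at [0.276, -0.561, 0.25] pointing down, gripper open.
Joint ranges: [-3.08, 3.08], [-0.75, 2.2], [0.22, 2.44], [-1.43, 4.57], [0, 2.65], [-2.85, 2.85]. Speed limits (rad/s): [2.79, 2.79, 3.14, 3.14, 3.14, 3.14].

INTERFACE

Orientations are given as a unit quaternion [x, y, z, w].
In Python, from station import manip, imaging, workorder gives the robot as it stands.
- The arm moves only by the shell command python3 -m creep 'ROWS' [FORCE]. ROWS is a JSON object of lists of equal length, an entry for each row: "claw": the finger opening in cm, from 0 to 8.54; "dp": the shift along the tool's x, y, z in cm, a list of three; "roll": the turn about the tool's z in rad. In form: {"claw": [claw, ...], "dp": [[dx, dy, dz], ...], "roll": [roll, ...]}. A call has 1 to 12 rows; each row is the pose to reach, as a shift and turn from the pose commanded when the call began, along the tool's axes at that moment; what a row does not reach only later rows make up. A row lasts 1/10 s, in which the tool goes at most 50 mm and 8.59 degrees, less where a joint would pass 70% of its speed; a pose out of reach is approached as far as the arm can. A call with a gripper value outside its range is refused whole. The fingers move at their own pace and stop on an object; FORCE is the grip in N (left out, the last holds). Time passes only in rows, so rows that repeat a pose let the fingers close. It gives the time, the measured TCP pose, the force and the opening at its end, in the units of the state.
- manip.sense(): the state, without advancing time (a new reading comes with each control period).
- imaging.snapshot(name): name is "scene" or "side" or "wrist"; returns a dict with "image" (420x560x3 uint8, red, green, blue), "z_map" (420x560 float32, m along the optical axis (not along the pixel's ray), 0 where there is no reading), "vfov" (degrees; the focal length in pixels is half the picture's height over the tangent of half this angle, whatever the lens; pixels are square), "cx", "cy" (the principal point, pixels), "dist" ([k1, k2, p1, p2, k3] as OpenCV has them; the pictures are not rectified), "R" (3x3) and "t" (3): a world point X has camera coordinates R X + t. Camera axes: x right, y down, z forward; pixel columns grow to the right and rows downward; lengths in m; the calibration is good to about 2 mm. A picture is of the moment at which its call begins.
- workorder.sign_off(): hands the job in, once; it reports no verdict.
The state is a dict: "t": time; "q": joint angles; "qd": joint speeds; "tau": joint torques, N m; "tcp_pos": TCP position; "tool_rot": TCP orientation; "force": force on the tool from outside, world axes, zero at the start; "ft_torque": the same for the moment, N m; "finger_gap": opening from 0.0 (shut) to 1.0 (fully open).
Only numpy, scipy, OpenCV 4.12 (cv2) and the standard library are available. Lean on these libraries where they do the work, as an engineer would, in place of code of your own. Each camera call takes 0.05 s, during which the arm holds its last target.

TASK

Two wound-up spring balancers stand on the bench. On the larger one, lift the pawl clear of the ratchet wheel by its upright tab and keep it lifted until the drum has run all the way back to its stop, then let the pawl drop back fully into the teeth and let go. Leave the smaller balancer wound up.

Things in the scene. Friction and masses are not known exactly. Their poses are not given: they have to be found in the camera images.
- big_tab (a point): Grip point of the plate tab standing on the larger balancer's pawl: 24 mm along x, 10 thick in y (grip across y), top 14 mm above the point, bar 28 below; within 80 mm of the tab all else is 40 or more below. About 206 mm over the bench. Axes turn with the pawl: x along its bar away from the hinge, y along hinge and axle, z up when seated. Hinge line is 142 mm back (-x) and 34 below (-z).
- big_pawl (a joint): Lift of that pawl, rad: a dark steel bar over the top of the larger ratchet wheel (124 mm across; the smaller balancer's is 88), its nose in the teeth. 0 = fully seated; grows as the tab end rises; nose clears the teeth from 0.1, 0.2 to 0.35 is comfortable, travel ends at 0.9. Lifting takes a few newtons; unsupported it falls back by its weight.
- big_drum (a joint): Turn of the larger balancer's drum, rad: about 2.6 wound, held by the pawl; 0 when its dark lug lies under the grey stop bracket on the side away from the pawl hinge. With the pawl clear its spring turns it back slowly, in about 3 s; a pawl dropped sooner catches a tooth (30 degrees apart). At 0 a tooth gap lies under the nose.
- small_drum (a joint): Turn of the smaller balancer's drum, rad: about 2.6, wound, held by its own pawl. Same build as the larger one: drum between grey cheeks on a fixed light grey base plate 230 x 150 mm, ratchet wheel 88 mm across, pawl tab about 163 mm over the bench.

How it is judged:
By the outcome, as a careful person would: the job done as asked, in the order asked, and still so for the second after the job is handed in, with the robot touching nothing.
It also fails if it takes over 37 s, if anything falls off the work surface, if the arm or the gripper's body presses on something with over 40 N, if the wrist force passes 120 N, or if a joint passes its speed limit or range.

## Working session

There is one attempt and no reset: what is moved stays moved. The work goes in short steps, Python scripts to look and compute and a shell command to move; the robot and the scene stay as the last step left them, time stands still between calls to the robot, and variables do not carry over. Pictures are saved under pics/ and viewed, and the job is handed in when it is done.

```bash
ls; mkdir -p pics; python3 - <<'E'
from station import manip, imaging
import cv2,numpy as np,pickle
print(manip.sense())
for n in ["scene","side"]:
    s=imaging.snapshot(n); pickle.dump(s,open(f"{n}0.pkl","wb"))
    cv2.imwrite(f"pics/{n}0.png",s["image"][:,:,::-1])
    print(n,s["vfov"],s["cx"],s["cy"],s["dist"],s["R"],s["t"])
E
```

```text
pics
{'t': 0.0, 'q': array([-1.29249605e+00,  5.28479463e-01,  1.43388207e+00, -5.15302203e-06,
        1.18138819e+00, -1.78532727e-01]), 'qd': array([ 0.00036755, -0.0009695 ,  0.00041014, -0.00153906,  0.00087259,
        0.00103643]), 'tau': array([-1.47728391e-03, -4.42349732e+01, -1.78026187e+01, -3.04783598e-04,
        8.46353068e-03,  3.05708525e-06]), 'tcp_pos': array([ 0.27551457, -0.56025833,  0.24933183]), 'tool_rot': array([ 9.74025388e-01,  2.26436261e-01, -5.61588672e-05, -1.07707826e-03]), 'force': array([-0.23550991, -0.09015895,  0.13208259]), 'ft_torque': array([-0.03591032, -0.02005205, -0.00593832]), 'finger_gap': 1.0029613273208913}
scene 48.83258285348036 281.54545002681954 216.664016426344 [-0.0447412  0.         0.         0.         0.       ] [[ 0.84025506  0.54196576  0.01563784]
 [ 0.44451909 -0.67208802 -0.59219969]
 [-0.31044195  0.5045501  -0.80563949]] [-0.41013773 -0.10765272  1.01215184]
side 42.69612350683896 278.3578859220487 209.36528484507028 [0.04561475 0.         0.         0.         0.        ] [[-0.98460846 -0.17471659  0.00450365]
 [-0.08639997  0.46418089 -0.88151639]
 [ 0.15192503 -0.86833761 -0.47213195]] [0.46622658 0.20950212 0.94431259]
```

View pics/scene0.png

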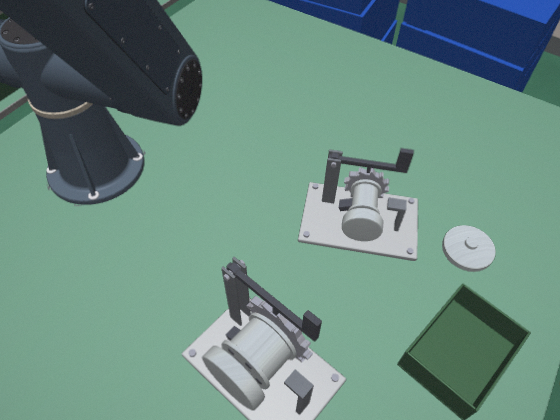

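View pics/side0.png

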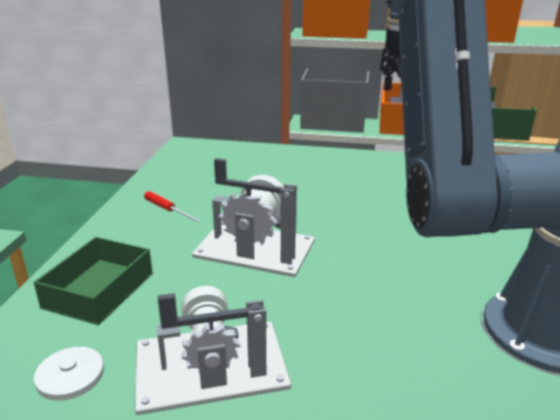

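The scene view shows tabs at about (312,326) and (404,160). In the side view they are at (220,172) and (168,312). I'll enlarge them and measure.

```bash
cat > h.py <<'E'
import cv2,numpy as np,pickle
def K(s):
    f=210/np.tan(np.radians(s["vfov"])/2); return np.array([[f,0,s["cx"]],[0,f,s["cy"]],[0,0,1]])
def unproj(s,u,v,z=None):
    p=cv2.undistortPoints(np.array([[[u,v]]],float),K(s),np.array(s["dist"]))[0,0]
    if z is None: z=s["z_map"][int(round(v)),int(round(u))]
    return np.array(s["R"]).T@(np.array([p[0]*z,p[1]*z,z])-s["t"])
def proj(s,X):
    return cv2.projectPoints(np.atleast_2d(X).astype(float),cv2.Rodrigues(np.array(s["R"]))[0],np.array(s["t"],float),K(s),np.array(s["dist"]))[0][:,0]
def load(n): return pickle.load(open(n,"rb"))
def cloud(s,u0,u1,v0,v1):
    U,V=np.meshgrid(np.arange(u0,u1),np.arange(v0,v1)); z=s["z_map"][v0:v1,u0:u1].ravel()
    p=cv2.undistortPoints(np.stack([U.ravel(),V.ravel()],1).astype(float)[:,None],K(s),np.array(s["dist"]))[:,0]
    X=(np.c_[p*z[:,None],z]-s["t"])@np.array(s["R"]); return X[z>0]
E
python3 - <<'E'
from h import *
a=load("scene0.pkl");b=load("side0.pkl")
for s,u,v in[(a,312,326),(a,404,160),(b,220,170),(b,168,312),(a,240,268),(b,290,205),(a,330,400),(a,320,230)]: print(u,v,unproj(s,u,v).round(4))
# clouds of tab top
for s,box in[(a,(285,340,295,350)),(b,(205,240,150,200))]:
    X=cloud(s,*box); m=X[:,2]>.192; X=X[m]; print(len(X),X.min(0).round(4),X.max(0).round(4),X.mean(0).round(4))
c=a["image"][240:420,170:370,::-1]; cv2.imwrite("pics/c1.png",cv2.resize(c,None,fx=3.3,fy=3.3,interpolation=cv2.INTER_CUBIC))
c=b["image"][140:280,180:330,::-1]; cv2.imwrite("pics/c2.png",cv2.resize(c,None,fx=4,fy=4,interpolation=cv2.INTER_CUBIC))
E
```

```text
312 326 [ 0.6198 -0.1394  0.2092]
404 160 [0.5894 0.2441 0.1553]
220 170 [ 0.6137 -0.1288  0.1974]
168 312 [0.5848 0.2497 0.1509]
240 268 [ 0.4837 -0.1082  0.1797]
290 205 [ 0.4692 -0.0996  0.1488]
330 400 [ 0.6748 -0.1494  0.0083]
320 230 [0.4997 0.1211 0.0116]
303 [ 0.6039 -0.1407  0.1922] [ 0.6284 -0.1281  0.2233] [ 0.6171 -0.1366  0.2125]
177 [ 0.6022 -0.1405  0.1923] [ 0.6274 -0.1264  0.2194] [ 0.614  -0.1309  0.2067]
```

View pics/c1.png

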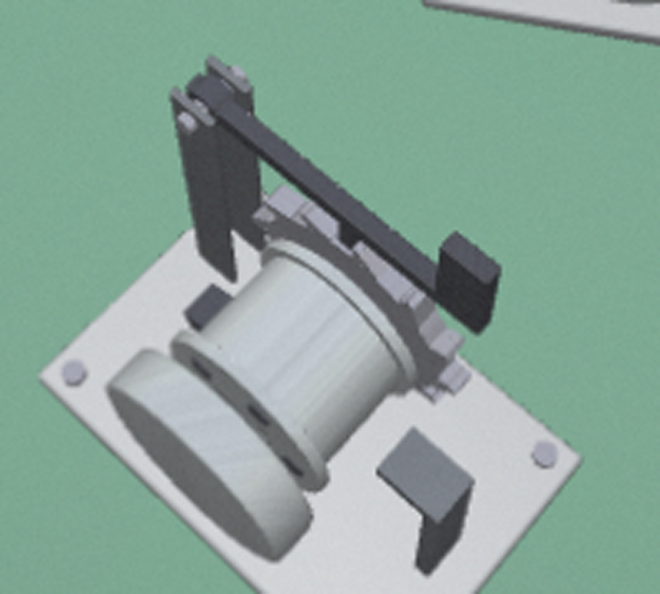

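View pics/c2.png

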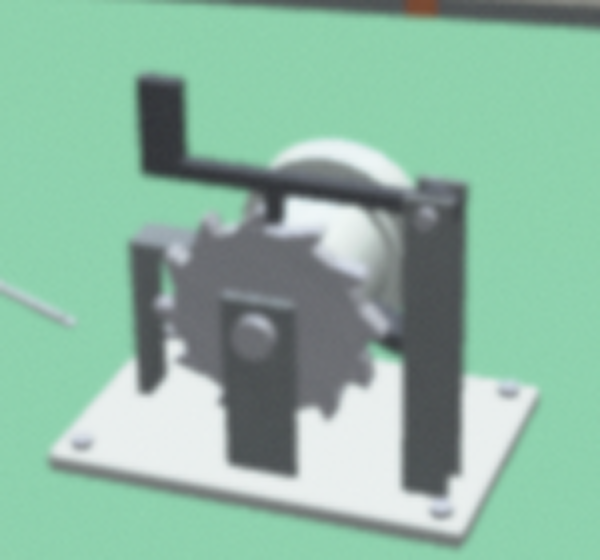

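```bash
python3 - <<'E'
from h import *
from manip_dummy import x if False else None
E
python3 - <<'E'
from h import *
a=load("scene0.pkl");b=load("side0.pkl")
for s,box in[(a,(170,370,240,420)),(b,(180,330,140,280))]:
    X=cloud(s,*box)
    # base plate
    P=X[(X[:,2]>.004)&(X[:,2]<.02)][:,:2].astype(np.float32)
    print("plate rect",cv2.minAreaRect(P))
    for lo,hi in((.166,.188),(.196,.225)):
        Y=X[(X[:,2]>lo)&(X[:,2]<hi)]
        c=np.array([.615,-.134]); 
        Y=Y[np.linalg.norm(Y[:,:2]-c,axis=1)<(.125 if lo<.19 else .03)]
        if lo<.19: # only bar
            d=np.array([np.cos(-.23),np.sin(-.23)]);r=(Y[:,:2]-c);Y=Y[(abs(r@np.array([-d[1],d[0]]))<.015)]
        m=Y[:,:2].mean(0);w,v=np.linalg.eigh(np.cov((Y[:,:2]-m).T));e=v[:,1]*np.sign(v[0,1])
        print(len(Y),m,"yaw",np.arctan2(e[1],e[0]),"sd",np.sqrt(w))
        n=np.array([-e[1],e[0]]); print(np.percentile((Y[:,:2]-m)@e,[1,50,99]),np.percentile((Y[:,:2]-m)@n,[1,50,99]),Y[:,2].min(),np.percentile(Y[:,2],[5,50,99]))
E
```

```text
plate rect ((0.5265548229217529, -0.08370140194892883), (0.3592395782470703, 0.3326587975025177), 31.829866409301758)
799 [ 0.5576772  -0.12707353] yaw -0.16548793417164573 sd [0.00303709 0.03858004]
[-0.06603056  0.00059663  0.07067011] [-0.00417295 -0.00103267  0.00658049] 0.16699971371214573 [0.17028637 0.1783646  0.18664438]
278 [ 0.61702317 -0.13644076] yaw -0.12280730606626455 sd [0.00296351 0.00725286]
[-0.01268996  0.00025714  0.01086253] [-0.00324346 -0.00142402  0.00669374] 0.1960525197526786 [0.19821357 0.21824354 0.22283686]
plate rect ((0.6408892869949341, -0.29901352524757385), (0.26779836416244507, 0.5820900201797485), 32.19167709350586)
472 [ 0.56284673 -0.1231834 ] yaw -0.13858268095469695 sd [0.00261325 0.04092409]
[-0.07083276  0.00154359  0.06374228] [-0.00835516  0.00040816  0.00409874] 0.16603796880195756 [0.16701927 0.17416575 0.18695095]
153 [ 0.61409284 -0.13109865] yaw -0.030052951538985524 sd [0.00264081 0.00737514]
[-1.13972711e-02 -1.33954277e-05  1.27613596e-02] [-0.00782339  0.00038213  0.00421758] 0.19636442474709243 [0.19766492 0.20845367 0.2192442 ]  File "<stdin>", line 2
    from manip_dummy import x if False else None
                              ^^
SyntaxError: invalid syntax
```

```bash
python3 - <<'E'
from h import *
a=load("scene0.pkl");b=load("side0.pkl")
for s,box in[(a,(170,370,240,420)),(b,(180,330,140,280))]:
    u0,u1,v0,v1=box
    I=s["image"][v0:v1,u0:u1].astype(int); 
    z=s["z_map"]; m=(I.min(2)>150)&(np.ptp(I,axis=2)<30)
    z2=np.zeros_like(z); z2[v0:v1,u0:u1]=z[v0:v1,u0:u1]*m
    t=dict(s); t["z_map"]=z2; X=cloud(t,*box); P=X[(X[:,2]>.0)&(X[:,2]<.02)]
    print(len(P),P[:,2].mean()); r=cv2.minAreaRect(P[:,:2].astype(np.float32)); print(r)
th=None
for yaw in(-.15,):
  R=np.array([[np.cos(yaw),-np.sin(yaw),0],[np.sin(yaw),np.cos(yaw),0],[0,0,1]])
  c=np.array([.6155,-.134,.206])
  B=np.array([[x,y,zz] for x in(-.012,.012) for y in(-.005,.005) for zz in(-.028,.014)])
  H=np.array([[-.142,-.02,-.034],[-.142,.02,-.034]])
  for n,s,(u0,u1,v0,v1),k in(("a",a,(200,350,250,360),5),("b",b,(190,320,140,240),5)):
    im=cv2.resize(s["image"][v0:v1,u0:u1,::-1],None,fx=k,fy=k,interpolation=cv2.INTER_CUBIC).copy()
    q=((proj(s,c+B@R.T)-[u0,v0]+.5)*k).astype(int)
    for i in range(8):
      for j in range(i):
        if bin(i^j).count("1")==1: cv2.line(im,tuple(map(int,q[i])),tuple(map(int,q[j])),(0,0,255),1)
    h=((proj(s,c+H@R.T)-[u0,v0]+.5)*k).astype(int); cv2.line(im,tuple(map(int,h[0])),tuple(map(int,h[1])),(0,255,255),1)
    cv2.imwrite(f"pics/ov_{n}.png",im)
E
```

```text
5258 0.012884706918124987
((0.573696494102478, -0.043601930141448975), (0.39061883091926575, 0.22903881967067719), 81.38920593261719)
2436 0.010734659118493431
((0.6051874160766602, -0.17472681403160095), (0.1672801524400711, 0.33464375138282776), 83.06196594238281)
```

View pics/ov_a.png

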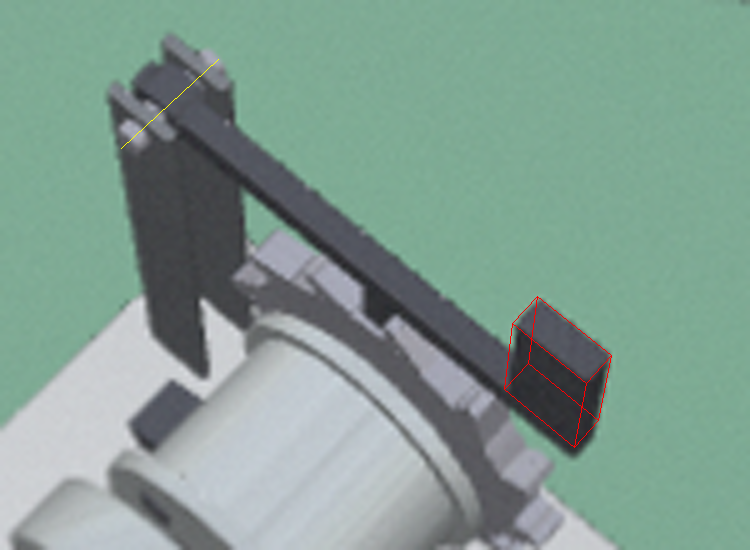

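View pics/ov_b.png

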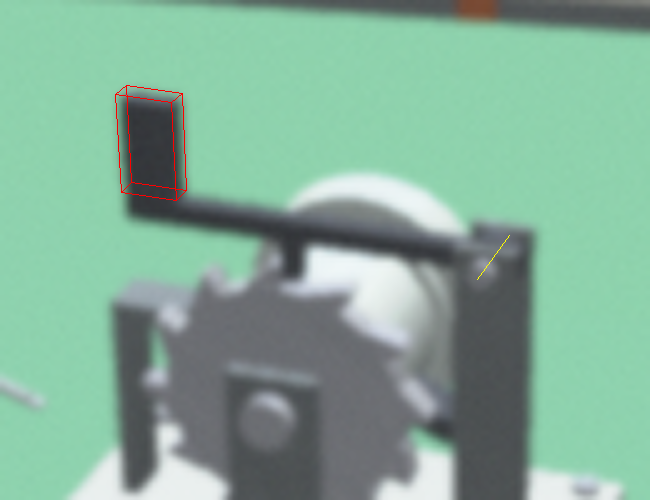

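The larger balancer is the one with its tab at about (0.6155, -0.134, 0.206) and yaw -0.15. The overlay matches in both cameras within about 2 mm. Next I move to a point above the tab.

```bash
python3 -m creep '{"claw":[8.5,8.5,8.5,8.5,8.5,8.0,7.5,7.0,6.5,6.0,6.0,6.0],"dp":[[1,-0.5,-3],[3.5,-1.6,-3],[7.4,-3.5,-3],[11.8,-5.6,-3],[16.2,-7.7,-3],[20.6,-9.8,-3],[25,-11.9,-3],[29.4,-14,-3],[33.8,-16.1,-3],[38,-18,-3],[41.5,-19.7,-3],[44,-20.9,-3]],"roll":[0.02,0.06,0.11,0.17,0.23,0.29,0.35,0.41,0.47,0.53,0.58,0.607]}' 25
```

```text
t: 1.3
tcp_pos: [0.5795, -0.1765, 0.2798]
tool_rot: [0.997, -0.075, -0.0, -0.0]
force: [-0.2, 0.0, 0.8]
finger_gap: 0.704
```

```bash
python3 -m creep '{"claw":[5,5,5,5],"dp":[[1,-1.6,0],[2,-3.3,0],[2.8,-4.4,0],[2.9,-4.7,0]],"roll":[0,0,0,0]}'; python3 - <<'E'
from station import manip, imaging
from h import *
for n in("wrist","scene","side"):
    s=imaging.snapshot(n); pickle.dump(s,open(f"{n}1.pkl","wb"))
    if n=="wrist": cv2.imwrite("pics/w1.png",s["image"][:,:,::-1])
    if n=="side": cv2.imwrite("pics/s1.png",cv2.resize(s["image"][60:260,150:340,::-1],None,fx=3,fy=3))
    if n=="wrist":
        X=cloud(s,0,560,0,420); m=(X[:,2]>.196)&(X[:,2]<.23)&(np.hypot(X[:,0]-.6155,X[:,1]+.134)<.03); Y=X[m]
        print(len(Y)); 
        T=Y[Y[:,2]>.213]; print(len(T),np.percentile(T,[2,50,98],axis=0).round(4)); print(cv2.minAreaRect(T[:,:2].astype(np.float32)))
print(manip.sense()["tcp_pos"],manip.sense()["t"])
E
```

```text
t: 1.7
tcp_pos: [0.6148, -0.1361, 0.2799]
tool_rot: [0.997, -0.074, -0.0, -0.0]
force: [-0.0, -0.6, 0.9]
finger_gap: 0.583
619
512 [[ 0.6038 -0.1397  0.2146]
 [ 0.616  -0.1343  0.2181]
 [ 0.6266 -0.1287  0.2196]]
((0.6149745583534241, -0.13405512273311615), (0.009538905695080757, 0.023960726335644722), 81.6900405883789)
[ 0.61365121 -0.13747645  0.28008169] 1.85
```

View pics/w1.png

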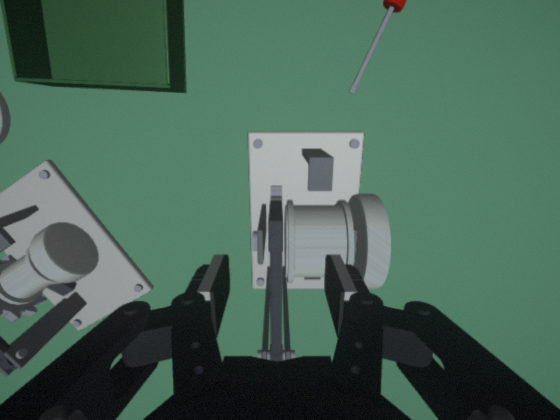

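View pics/s1.png

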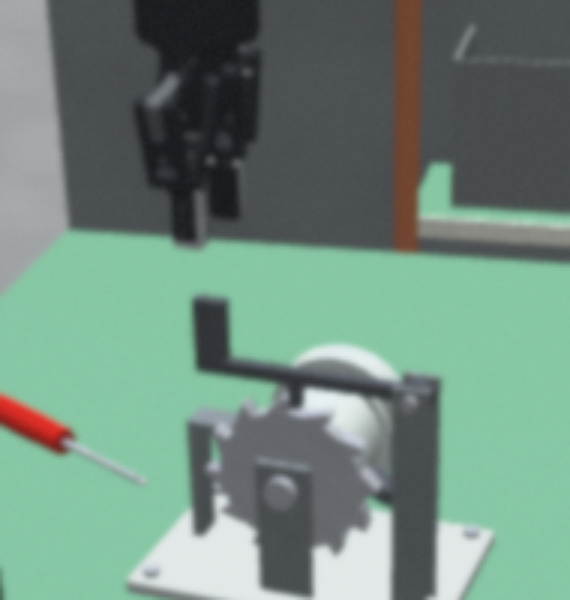

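```bash
python3 -m creep '{"claw":[5,5,5,5,5,5],"dp":[[0,-0.3,1],[0,-0.3,3],[0,-0.3,5],[0,-0.3,6.5],[0,-0.3,7.2],[0,-0.3,7.2]],"roll":[0,0,0,0,0,0]}'; python3 - <<'E'
from station import manip, imaging
from h import *
for n in("side","scene"):
    s=imaging.snapshot(n)
    b=(slice(130,290),slice(170,350)) if n=="side" else (slice(240,400),slice(190,370))
    cv2.imwrite(f"pics/{n}2.png",cv2.resize(s["image"][b][:,:,::-1],None,fx=3.5,fy=3.5))
q=manip.sense();print(q["tcp_pos"],q["force"],q["t"])
E
```

```text
t: 2.45
tcp_pos: [0.6135, -0.1343, 0.2068]
tool_rot: [0.997, -0.075, -0.001, -0.0]
force: [-0.6, 0.1, 0.8]
finger_gap: 0.584
[ 0.61472879 -0.13456646  0.20865811] [ 0.61752933  0.48780448 -0.08155956] 2.55
```

View pics/side2.png

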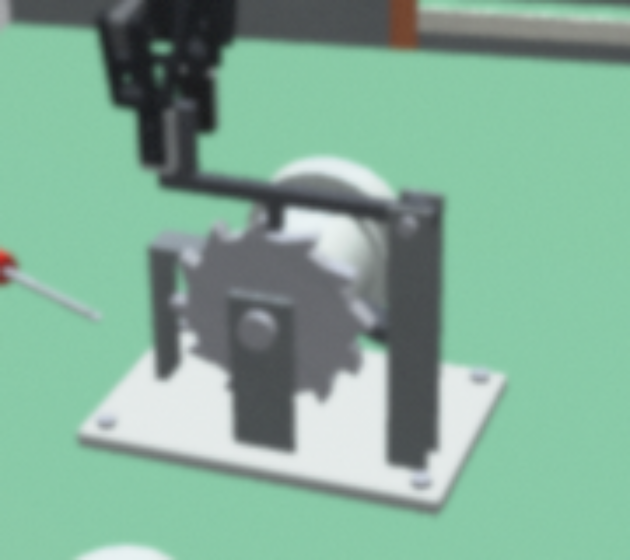

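View pics/scene2.png

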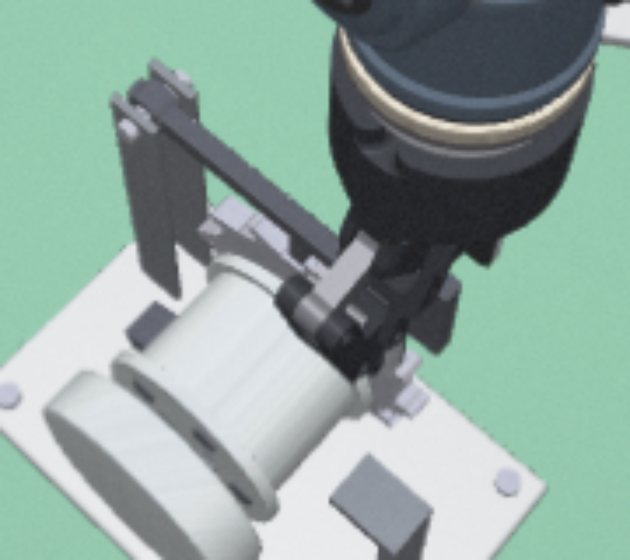

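In the side view the tab sits between the fingers at (185,140). The bar is below the fingertips and not touching them. I'll close now.

```bash
python3 -m creep '{"claw":[3,2,1,0.4,0.4,0.4,0.4,0.4],"dp":[[0,0,0],[0,0,0],[0,0,0],[0,0,0],[0,0,0],[0,0,0],[0,0,0],[0,0,0]],"roll":[0,0,0,0,0,0,0,0]}' 30
```

```text
t: 3.35
tcp_pos: [0.6148, -0.135, 0.209]
tool_rot: [0.997, -0.075, 0.001, 0.001]
force: [-2.6, -5.6, 6.0]
finger_gap: 0.111
```

```bash
python3 -m creep '{"claw":[0.4,0.4,0.4,0.4,0.4,0.4,0.4,0.4],"dp":[[-0.11,0,-0.42],[-0.27,0,-0.98],[-0.51,0,-1.67],[-0.78,0,-2.35],[-1.09,0,-3.01],[-1.28,0,-3.4],[-1.42,0,-3.66],[-1.42,0,-3.66]],"roll":[0,0,0,0,0,0,0,0]}'; python3 - <<'E'
from station import manip, imaging
from h import *
for n in("side",):
    s=imaging.snapshot(n)
    b=(slice(130,290),slice(170,350)) if n=="side" else (slice(240,400),slice(190,370))
    cv2.imwrite(f"pics/{n}3.png",cv2.resize(s["image"][b][:,:,::-1],None,fx=3.5,fy=3.5))
q=manip.sense();print(q["tcp_pos"],q["force"],q["t"],q["finger_gap"])
E
```

```text
t: 4.15
tcp_pos: [0.6003, -0.1328, 0.244]
tool_rot: [0.997, -0.075, -0.0, 0.001]
force: [-1.1, -6.3, -3.2]
finger_gap: 0.111
[ 0.6003586  -0.13279717  0.24393153] [-0.97566257 -5.08928416 -2.47535555] 4.2 0.1145387318269212
```

View pics/side3.png

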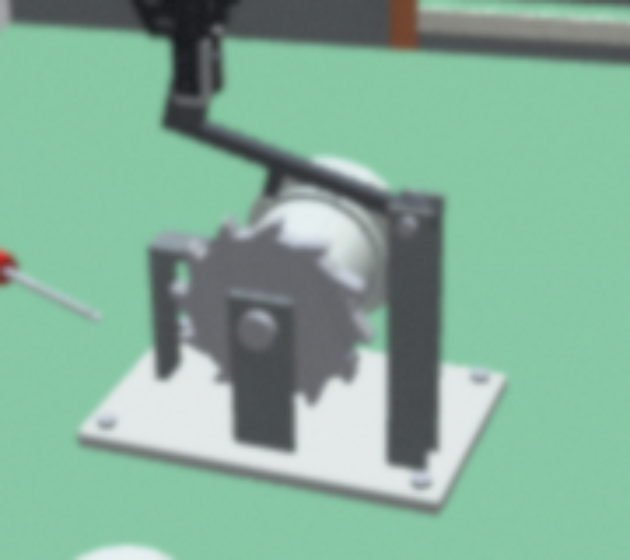

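The pawl is lifted, with the nose at about (272,185) and clear of the teeth. The drum is turning. I'll hold here.

```bash
for i in 1 2 ; do python3 -m creep '{"claw":[0.4,0.4,0.4,0.4,0.4,0.4,0.4,0.4,0.4,0.4,0.4,0.4],"dp":[[0,0,0],[0,0,0],[0,0,0],[0,0,0],[0,0,0],[0,0,0],[0,0,0],[0,0,0],[0,0,0],[0,0,0],[0,0,0],[0,0,0]],"roll":[0,0,0,0,0,0,0,0,0,0,0,0]}'; done; python3 - <<'E'
from station import manip, imaging
from h import *
s=imaging.snapshot("scene"); cv2.imwrite("pics/scene4.png",cv2.resize(s["image"][240:400,170:370,::-1],None,fx=3.5,fy=3.5))
E
```

```text
t: 5.4
tcp_pos: [0.6004, -0.1328, 0.2438]
tool_rot: [0.997, -0.075, -0.0, 0.001]
force: [-0.5, -4.6, -1.8]
finger_gap: 0.111
t: 6.6
tcp_pos: [0.6004, -0.1328, 0.2438]
tool_rot: [0.997, -0.075, -0.0, 0.001]
force: [-0.5, -5.3, -1.9]
finger_gap: 0.114
```

View pics/scene4.png

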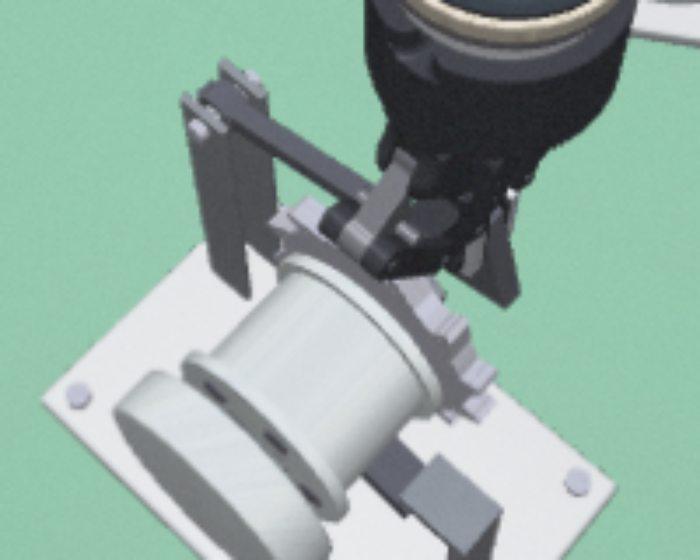

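The lug at (395,475) has nearly reached the bracket. I'll hold longer and check that it has stopped.

```bash
python3 - <<'E'
from station import imaging
import pickle
pickle.dump(imaging.snapshot("scene"),open("sA.pkl","wb"))
E
python3 -m creep '{"claw":[0.4,0.4,0.4,0.4,0.4,0.4,0.4,0.4,0.4,0.4,0.4,0.4],"dp":[[0,0,0],[0,0,0],[0,0,0],[0,0,0],[0,0,0],[0,0,0],[0,0,0],[0,0,0],[0,0,0],[0,0,0],[0,0,0],[0,0,0]],"roll":[0,0,0,0,0,0,0,0,0,0,0,0]}'
python3 - <<'E'
from station import imaging
import pickle
pickle.dump(imaging.snapshot("scene"),open("sB.pkl","wb"))
E
python3 -m creep '{"claw":[0.4,0.4,0.4,0.4,0.4,0.4,0.4,0.4],"dp":[[0,0,0],[0,0,0],[0,0,0],[0,0,0],[0,0,0],[0,0,0],[0,0,0],[0,0,0]],"roll":[0,0,0,0,0,0,0,0]}'
python3 - <<'E'
from station import imaging
from h import *
C=imaging.snapshot("scene"); d=imaging.snapshot("side")
A=load("sA.pkl");B=load("sB.pkl")
for p,q in((A,B),(B,C)):
    D=np.abs(p["image"].astype(int)-q["image"])[280:400,190:330].max(2); print(D.max(),(D>30).sum())
cv2.imwrite("pics/scene5.png",cv2.resize(C["image"][240:400,170:370,::-1],None,fx=3.5,fy=3.5))
cv2.imwrite("pics/side5.png",cv2.resize(d["image"][130:290,170:350,::-1],None,fx=3.5,fy=3.5))
E
```

```text
t: 7.9
tcp_pos: [0.6004, -0.1328, 0.2438]
tool_rot: [0.997, -0.075, -0.0, 0.001]
force: [-1.0, -5.8, -1.5]
finger_gap: 0.111
t: 8.75
tcp_pos: [0.6004, -0.1328, 0.2438]
tool_rot: [0.997, -0.075, -0.0, 0.001]
force: [-0.1, -5.0, -1.7]
finger_gap: 0.11
166 275
18 0
```

View pics/scene5.png

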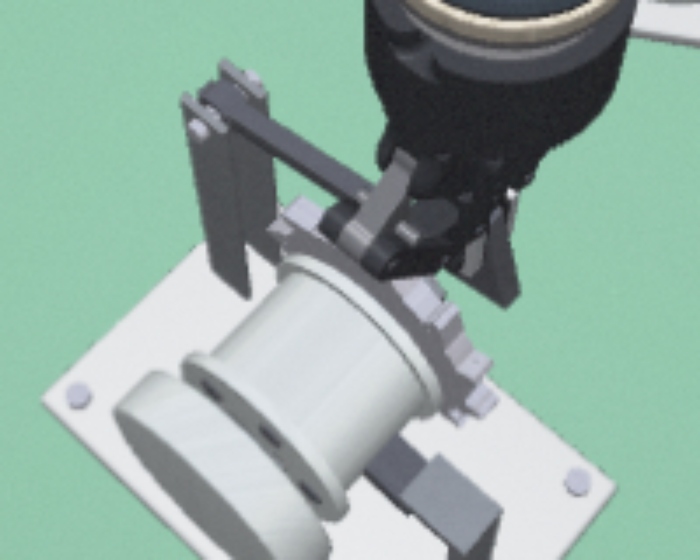

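View pics/side5.png

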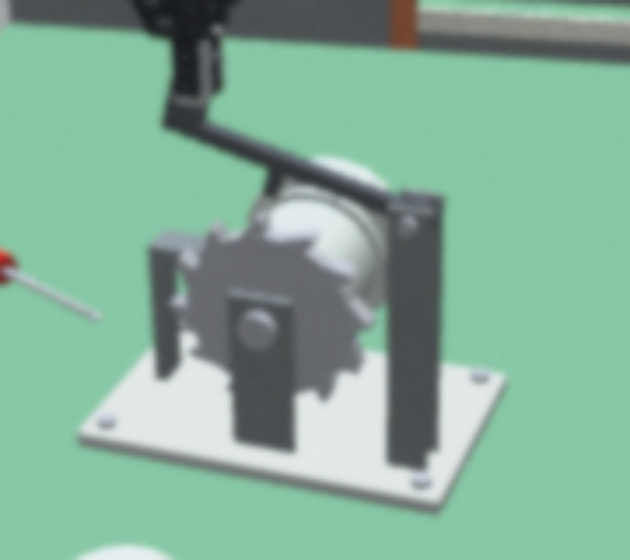

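The drum has stopped with its lug under the bracket, and the last two frames are identical. I'll lower back along the same arc.

```bash
python3 -m creep '{"claw":[0.4,0.4,0.4,0.4,0.4,0.4,0.4,0.4,0.4],"dp":[[0.14,0,0.26],[0.33,0,0.65],[0.64,0,1.31],[0.91,0,1.99],[1.15,0,2.68],[1.31,0,3.24],[1.4,0,3.55],[1.42,0,3.66],[1.42,0,3.66]],"roll":[0,0,0,0,0,0,0,0,0]}'; python3 - <<'E'
from station import manip,imaging
from h import *
d=imaging.snapshot("side")
cv2.imwrite("pics/side6.png",cv2.resize(d["image"][130:290,170:350,::-1],None,fx=3.5,fy=3.5))
E
```

```text
t: 9.75
tcp_pos: [0.6145, -0.135, 0.2094]
tool_rot: [0.997, -0.075, 0.0, 0.001]
force: [-2.4, -4.2, 8.1]
finger_gap: 0.111
```

View pics/side6.png

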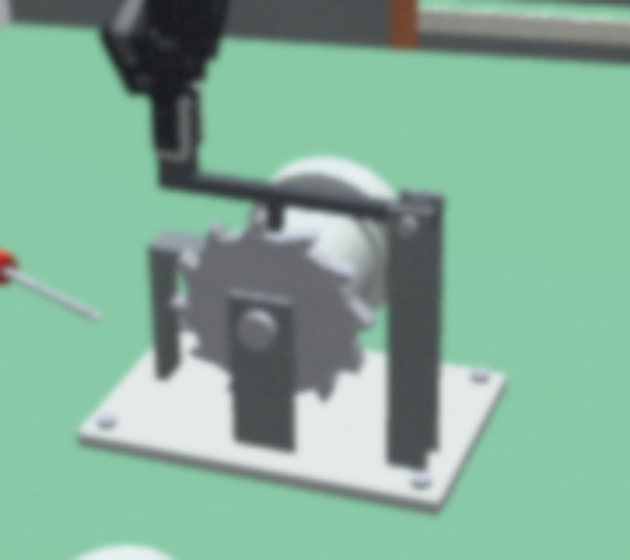

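The nose is down in a tooth gap and the downward force has returned, as at the first grip. I'll open without moving the arm, then rise.

```bash
python3 -m creep '{"claw":[1.5,2,3,4,5,5,5],"dp":[[0,0,0],[0,0,0],[0,0,0],[0,0,0],[0,0,0],[0,0,0],[0,0,0]],"roll":[0,0,0,0,0,0,0]}' && python3 -m creep '{"claw":[5,5,5,5,5,5,5,5,5],"dp":[[0,0,-0.3],[0,0,-1],[0,0,-2],[0,0,-4],[0,0,-7],[0,0,-10],[0,0,-12],[0,0,-13],[0,0,-13]],"roll":[0,0,0,0,0,0,0,0,0]}'; python3 - <<'E'
from station import manip,imaging
from h import *
d=imaging.snapshot("side");c=imaging.snapshot("scene");w=imaging.snapshot("wrist")
cv2.imwrite("pics/side7.png",cv2.resize(d["image"][130:290,170:350,::-1],None,fx=3.5,fy=3.5))
cv2.imwrite("pics/scene7.png",c["image"][:,:,::-1]); 
cv2.imwrite("pics/side7f.png",d["image"][:,:,::-1])
X=cloud(w,0,560,0,420); T=X[(X[:,2]>.21)&(X[:,2]<.23)&(np.hypot(X[:,0]-.6155,X[:,1]+.134)<.03)]
print(np.percentile(T,[2,50,98],axis=0).round(4),cv2.minAreaRect(T[:,:2].astype(np.float32)))
b=load("side0.pkl");D=np.abs(b["image"].astype(int)-d["image"]).max(2)
print("pawl/side diff",(D[155:220,205:300]>40).sum(),"small",(D[280:400,130:290]>40).sum())
print(manip.sense()["t"],manip.sense()["force"])
E
```

```text
t: 10.5
tcp_pos: [0.6146, -0.1341, 0.2082]
tool_rot: [0.997, -0.075, -0.0, -0.0]
force: [-0.4, -0.8, 0.1]
finger_gap: 0.583
t: 11.4
tcp_pos: [0.6152, -0.1344, 0.3406]
tool_rot: [0.997, -0.075, 0.002, 0.001]
force: [-0.4, 0.4, -0.1]
finger_gap: 0.585
[[ 0.6039 -0.1395  0.2121]
 [ 0.6165 -0.1342  0.2181]
 [ 0.6267 -0.129   0.2194]] ((0.6150622963905334, -0.1339249610900879), (0.009456203319132328, 0.023735037073493004), 81.53417205810547)
pawl/side diff 6 small 0
11.55 [-0.89448489  0.34277999 -0.35598826]
```

View pics/side7.png

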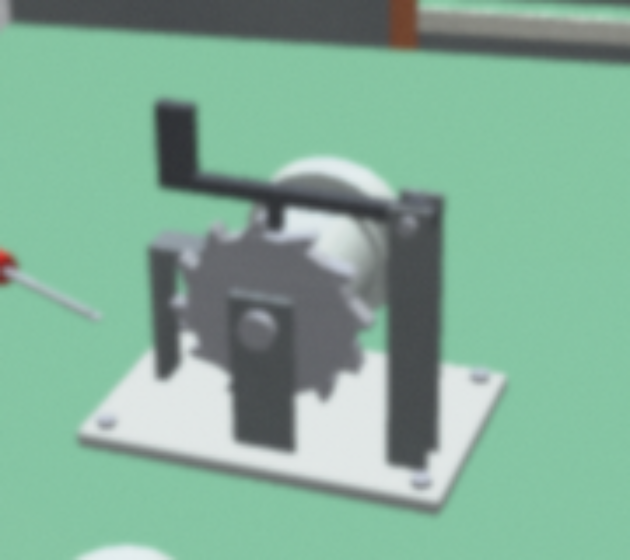

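View pics/scene7.png

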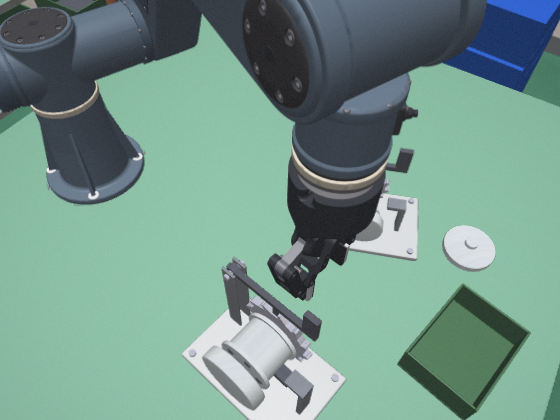

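The tab is back at its starting pose (same top height and same rectangle). The lug is under the bracket at (290,380), the smaller balancer is unchanged and the gripper is clear. I'm handing in.

```bash
python3 -c "
from station import workorder
print(workorder.sign_off())"
```

```text
the job is handed in; nothing more can be done
None
```

I ran the larger balancer's drum back to its stop, reseated its pawl and let go. The job was handed in at about 11.6 s of the 37 s allowed, and no verdict was reported.

- **Lift and hold:** I gripped the tab and lifted the pawl about 0.27 rad along its hinge arc. I held it there for about 4.5 s. The scene pictures then showed the dark lug under the grey bracket and no drum movement over the last 0.85 s.
- **Reseat and release:** I lowered the pawl along the same arc, opened the fingers and moved the tool about 13 cm up.
- **Last checks:** The tab top was back at its starting position within about 0.2 mm, with the nose in a tooth gap. The side view of the smaller balancer showed no change, so it is still wound. The gripper was clear of everything and its force reading was close to zero. None of these checks failed or disagreed.

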